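# Put the stray bolts, nuts and pipe tee back in their trays

## Task

Sort the five loose pieces of hardware on the bench: each bolt, nut and pipe tee goes into the tray whose ledge shows a fixed sample of the same kind. Lay every piece down on the floor of its tray, not standing upright, stacked on another piece or propped on the wall, and leave the jar and the screwdriver where they are.

Things in the scene. Friction and masses are not known exactly. Their poses are not given: they have to be found in the camera images.
- bolt_a_center (a point): loose plain steel hex bolt, 78 mm long, lying on the bench (one of two alike): shank 20 mm diameter and 65 mm long to +x, hex head 30 mm across flats and 12.5 mm thick at the -x end, 0.15 to 0.29 kg. Point: middle of its length on the axis, 13 mm above the bench; x runs along the shank (sloping 4 degrees down), y level across it
- bolt_b_center (a point): loose plain steel hex bolt, 78 mm long, lying on the bench (one of two alike): shank 20 mm diameter and 65 mm long to +x, hex head 30 mm across flats and 12.5 mm thick at the -x end, 0.15 to 0.29 kg. Point: middle of its length on the axis, 13 mm above the bench; x runs along the shank (sloping 4 degrees down), y level across it
- nut_a_center (a point): loose plain steel hex nut, 46 mm across flats, 53 mm across corners, 24 mm high, open hole of about 26 mm, lying flat (one of two alike), 0.14 to 0.26 kg. Point: its centre, 12 mm above the bench (in the hole); x is square to one pair of flats, z is the hole's axis
- nut_b_center (a point): loose plain steel hex nut, 46 mm across flats, 53 mm across corners, 24 mm high, open hole of about 26 mm, lying flat (one of two alike), 0.14 to 0.26 kg. Point: its centre, 12 mm above the bench (in the hole); x is square to one pair of flats, z is the hole's axis
- tee_center (a point): loose plain steel pipe tee, lying flat: straight run 60 mm long along y, 25 mm diameter, with a branch to +x that ends 30 mm from the run's axis; each of the three ends has a collar 30 mm diameter, 11 mm long. 0.13 to 0.23 kg. Point: middle between the back of the run and the end face of the branch (8.75 mm to +x of the run's axis), 15 mm above the bench. Gripping along x, from the run's back (between the collars) to the branch's end, spans 42.5 mm
- tray_bolt: home-made open plywood tray, fixed to the bench, outside 130 mm along its x by 160 mm along its y by 35 mm high, walls 5 mm, floor 5 mm thick, inside 120 x 150 mm; a 15 mm high ledge, 50 mm deep, joins its far (+x) side, with one sample hex bolt fixed on it (top at most 45 mm above the bench) to show what belongs in the tray. Origin: underside of the open compartment, at its middle; z up; x points towards the ledge, roughly away from the robot (yaw within 0.12 rad)
- tray_nut: home-made open plywood tray, fixed to the bench, outside 130 mm along its x by 160 mm along its y by 35 mm high, walls 5 mm, floor 5 mm thick, inside 120 x 150 mm; a 15 mm high ledge, 50 mm deep, joins its far (+x) side, with one sample hex nut fixed on it (top at most 39 mm above the bench) to show what belongs in the tray. Origin: underside of the open compartment, at its middle; z up; x points towards the ledge, roughly away from the robot (yaw within 0.12 rad)
- tray_tee: home-made open plywood tray, fixed to the bench, outside 130 mm along its x by 160 mm along its y by 35 mm high, walls 5 mm, floor 5 mm thick, inside 120 x 150 mm; a 15 mm high ledge, 50 mm deep, joins its far (+x) side, with one sample pipe tee fixed on it (top at most 45 mm above the bench) to show what belongs in the tray. Origin: underside of the open compartment, at its middle; z up; x points towards the ledge, roughly away from the robot (yaw within 0.12 rad)
- jar: bystander: closed amber glass jar with a steel lid, 68 mm diameter, 95 mm high, standing at the side. Origin: centre of its underside
- screwdriver: bystander: screwdriver with a black handle, 200 mm long, 26 mm thick, lying at the other side, roughly along x. Origin: on its underside, below its middle

How it is judged:
By the outcome, as a careful person would: the job done as asked, in the order asked, and still so for the second after the job is handed in, with the robot touching nothing.
It also fails if it takes over 128 s, if anything falls off the work surface, if the arm or the gripper's body presses on something with over 40 N, if the wrist force passes 120 N, or if a joint passes its speed limit or range.

## Robot

A 7-joint arm with a two-finger parallel gripper is mounted at the origin on the work surface. World frame = base frame: x ahead of the robot, y to its left, z up, the work surface at z = 0. Lengths are in m, angles in rad, forces in N, time in s.
With the tool pointing down it reaches from about 0.4 to 0.875 m from the base axis. Payload 19.3 kg.
Tool frame: the origin (TCP) lies on the mounting face of the last link; the fingertips stand 173 mm ahead of it and the grasp point (between the pads) lies 155 mm ahead of it (bot.grip_point_offset is the distance from the TCP to the grasp point, in m); z points along the fingers, y is the line along which they close (so a half turn about z gives the same grasp; the last joint's range is limited). The gripper opens to 85 mm and grips with 20 to 120 N. Pads are 22 mm wide; open, the fingers measure 114 mm over their backs; the gripper's body (76 mm by 85 mm) begins 54 mm behind the grasp point. The pads swing forward as they close: fully open they stand 13 mm farther back than shut.
Start: joints at [-1.364, 0.521, -0.036, 1.599, 0.021, 1.021, -0.113], TCP at [0.171, 0.601, 0.405] pointing down, gripper open.
Joint ranges: [-2.91, 2.91], [-0.3, 2.13], [-1.5, 1.42], [0.17, 2.43], [-1.26, 4.41], [0.16, 1.93], [-2.52, 2.52]. Speed limits (rad/s): [1.89, 1.89, 2.39, 2.39, 3.01, 3.01, 3.01].

## Interface

Orientations are given as [roll, pitch, yaw] about the fixed x, y, z axes, in that order (R = Rz(yaw) Ry(pitch) Rx(roll)).
In Python, from workcell import bot gives the robot as it stands.
- The arm moves only by the tool arm_command, never from a script. Its argument "deltas" is a list of rows, each a list of 3 entries, a list of its own where there are three numbers: the shift along the tool's x, y, z in cm, then the turn, a rotation vector about the tool's x, y, z in rad, then the finger opening in cm, from 0 to 8.54. In form: [[[tx, ty, tz], [rx, ry, rz], claw], ...]. A call has 1 to 20 rows; each row shifts and turns the commanded pose from where the row before left it, along the tool's axes as they then stand; what a row does not reach is not made up. A row lasts 1/10 s, in which the tool goes at most 50 mm and 8.59 degrees, less where a joint would pass 70% of its speed; a pose out of reach is approached as far as the arm can. A call with a gripper value outside its range is refused whole. The fingers move at their own pace and stop on an object; "newtons" is the grip in N (left out, the last holds). Time passes only in rows, so rows that do not move let the fingers close. It gives the time, the measured TCP pose, the force, the opening and the grip force at its end, in the units of the state.
- bot.observe(): the state, without advancing time (a new reading comes with each control period).
- bot.grab_frame(name): name is "scene" or "top" or "wrist"; returns a dict with "frame" (480x640x3 uint8, red, green, blue), "K" (3x3 intrinsics, pixels), "rvec" (rotation vector, rad) and "tvec" (3), from world to camera coordinates, as OpenCV has them; the wrist camera has in their place "T_tool_cam" (4x4, takes a point from camera to tool coordinates, whose origin is the TCP and whose axes are the flange's). Camera axes: x right, y down, z forward; pixel columns grow to the right and rows downward; lengths in m; the calibration is good to about 2 mm. A picture is of the moment at which its call begins: read the wrist's pose just before it. There is no depth.
- bot.job_done(): hands the job in; it is judged then, once.
Trained networks look in a picture, given as the dict that the camera call returned (one of the last four; its "shot" number tells which), for a name from the list of things; names that differ only in an ending like _2 or _b are one class to them, and where a whole thing is asked for, a point or a joint stands for the part that bears it (a point fixed in the world has none). Each returns a list of dicts, best first, with "p" (0 to 1); they miss things now and then, are a little off and sometimes report something else, mostly with a low value. They report only what shows in the picture. A call takes as long as a camera call.
- bot.find_in(name, picture): "rect" ([left, top, width, height] in pixels, round what is visible of it).
- bot.mark_of(name, picture): "at" ([column, row] in pixels: a listed point, or the origin of a listed thing).
The state is a dict: "clock": time; "qpos": joint angles; "qd": joint speeds; "joint_efforts": joint torques, N m; "position": TCP position; "tool_rot": TCP orientation; "force": force on the tool from outside, world axes, zero at the start; "moment": the same for the moment, N m; "grip_width": finger opening in m; "finger_force": force on a finger pad.
Only numpy, scipy, OpenCV 4.12 (cv2) and the standard library are available. Lean on these libraries where they do the work, as an engineer would, in place of code of your own. Each camera call takes 0.05 s, during which the arm holds its last target. There are 200 camera calls.

## Working session

There is one attempt and no reset: what is moved stays moved. The work goes in short steps, Python scripts to look and compute and a tool call to move; the robot and the scene stay as the last step left them, time stands still between calls to the robot, and variables do not carry over. Pictures are saved under pics/ and viewed, at most 14 in all, crops included, and the job is handed in when it is done.

Besides the shell and the picture viewer there is one more tool, called after "Request:" as a command line: name --argument value ..., lists and objects as JSON in quotes. arm_command: Moves the arm, as the interface text tells. Its arguments: {"type":"object","properties":{"deltas":{"type":"array","items":{"type":"array"}},"newtons":{"type":"number"}},"required":["deltas"]}

```bash
mkdir -p pics
cat > h.py <<'E'
import numpy as np, cv2
from scipy.spatial.transform import Rotation as R
from workcell import bot
def ray(fr,px,st=None):
    K=np.array(fr["K"]);d=np.linalg.inv(K)@np.array([px[0],px[1],1.])
    if "rvec" in fr:
        Rm=cv2.Rodrigues(np.array(fr["rvec"],float))[0];t=np.array(fr["tvec"],float).ravel()
        return -Rm.T@t,Rm.T@d
    T=np.array(fr["T_tool_cam"]);Rt=R.from_euler('xyz',st["tool_rot"]).as_matrix()
    return Rt@T[:3,3]+np.array(st["position"]),Rt@T[:3,:3]@d
def onz(fr,px,z,st=None):
    o,d=ray(fr,px,st);return (o+d*(z-o[2])/d[2])
def save(fr,n): cv2.imwrite(f"pics/{n}.png",fr["frame"][:,:,::-1])
E
python3 - <<'E'
from h import *
s=bot.observe();print(s)
for c in("top","scene"):
    f=bot.grab_frame(c);save(f,c+"0")
    print(c,ray(f,(320,240)))
    for n,z in(("bolt_a_center",.013),("nut_a_center",.012),("tee_center",.015),("tray_bolt",0),("tray_nut",0),("tray_tee",0),("jar",0),("screwdriver",0)):
        for r in bot.mark_of(n,f)[:4]:
            print(n,round(r["p"],2),np.round(r["at"]),np.round(onz(f,r["at"],z)[:2],3))
E
```

```text
{'clock': 0.0, 'qpos': array([-1.36421051,  0.52204469, -0.03632802,  1.60000812,  0.02117371,
        1.02109059, -0.1127986 ]), 'qd': array([ 0.00059176, -0.00182509, -0.0012621 , -0.00043508, -0.00111326,
        0.00207904, -0.00029153]), 'joint_efforts': array([-1.16759802e-03, -9.27118707e+01,  1.97943114e+00, -3.69940960e+01,
        1.78301398e-02,  8.07250181e-03, -7.22846994e-05]), 'position': array([0.17077103, 0.60107251, 0.40410644]), 'tool_rot': array([-3.14042733e+00,  6.05437019e-05,  2.86478509e+00]), 'force': array([0.08256722, 0.49977748, 0.39986642]), 'moment': array([ 0.00991155, -0.03951226, -0.02696222]), 'finger_force': 0.0, 'grip_width': 0.08563295545908081}
top (array([ 0.3616621 , -0.02935684,  1.01231074]), array([ 0.12499889,  0.00333189, -0.99215797]))
bolt_a_center 0.74 [239. 268.] [0.429 0.155]
nut_a_center 0.92 [432. 285.] [ 0.384 -0.271]
nut_a_center 0.34 [379. 280.] [ 0.396 -0.155]
tee_center 0.68 [314. 267.] [ 0.428 -0.012]
tee_center 0.62 [212. 204.] [0.574 0.216]
tray_bolt 0.85 [213. 201.] [0.585 0.217]
tray_bolt 0.34 [519. 242.] [ 0.475 -0.476]
tray_nut 0.91 [408. 195.] [ 0.59 -0.23]
tray_tee 0.69 [306. 188.] [0.611 0.003]
jar 0.66 [117. 239.] [0.501 0.433]
screwdriver 0.81 [520. 242.] [ 0.476 -0.477]
screwdriver 0.56 [188. 281.] [0.402 0.271]
scene (array([ 1.00729189, -0.53918156,  0.6595817 ]), array([-0.52854548,  0.53843483, -0.65638587]))
bolt_a_center 0.87 [350. 202.] [0.44  0.147]
tee_center 0.76 [301. 230.] [ 0.433 -0.015]
tray_bolt 0.77 [412. 218.] [0.585 0.214]
tray_nut 0.98 [279. 326.] [ 0.59  -0.228]
tray_tee 0.77 [367. 267.] [0.612 0.007]
jar 0.87 [429. 169.] [0.489 0.435]
screwdriver 0.83 [125. 379.] [ 0.483 -0.484]
```

View pics/top0.png

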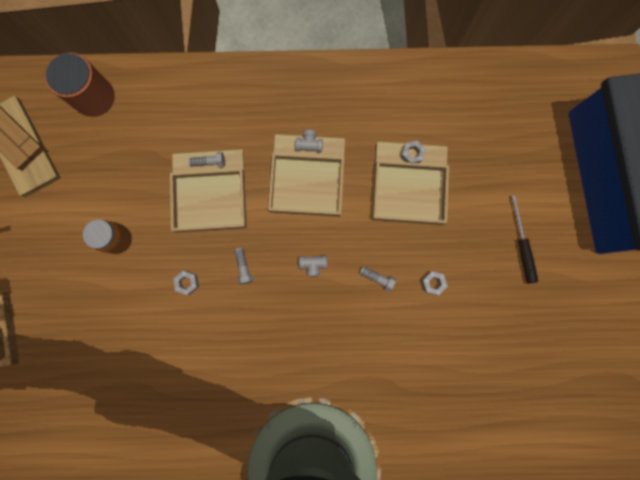

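View pics/scene0.png

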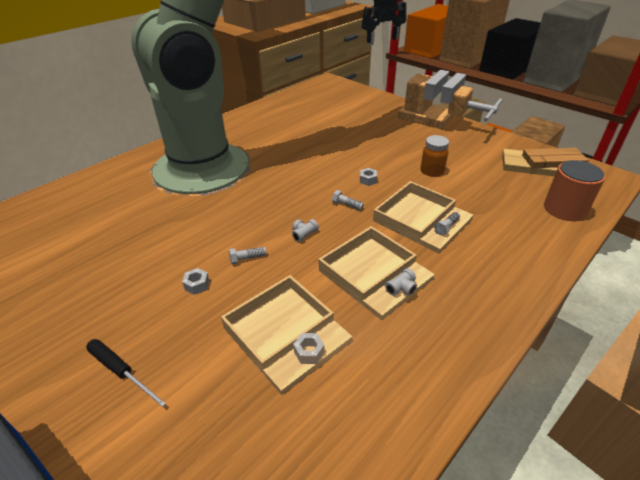

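The top view shows the bolt tray at (208,200), the tee tray at (306,188) and the nut tray at (410,193). The loose pieces are nuts at (185,283) and (434,283), bolts at (243,267) and (378,279), and the tee at (313,264). The scene view agrees with this. Next I'll segment the pieces for yaw and the tray outlines.

Run:
```python
from h import *
f=bot.grab_frame("top");im=f["frame"]
hsv=cv2.cvtColor(im,cv2.COLOR_RGB2HSV)
gray=((hsv[:,:,1]<70)&(hsv[:,:,2]>60)).astype(np.uint8)
n,l,st,ce=cv2.connectedComponentsWithStats(gray)
for i in range(1,n):
    if 40<st[i,4]<1500 and 130<ce[i][1]<310:
        p=np.argwhere(l==i)[:,::-1].astype(float)
        w=np.array([onz(f,q,.015)[:2] for q in p]);c=w.mean(0);e,v=np.linalg.eigh(np.cov((w-c).T))
        (bc,bs,_)=cv2.minAreaRect((w*1000).astype(np.float32))
        pr=(w-c)@v[:,1]
        print(np.round(ce[i]),st[i,4],c.round(3),"axis",round(float(np.degrees(np.arctan2(v[1,1],v[0,1]))),1),"rect",np.round(bc),np.round(bs),"skew",round(float((pr**3).mean()/pr.std()**3),2))
light=((hsv[:,:,1]<125)&(hsv[:,:,2]>130)&(hsv[:,:,0]<30)).astype(np.uint8)
light=cv2.morphologyEx(light,cv2.MORPH_CLOSE,np.ones((7,7)))
n,l,st,ce=cv2.connectedComponentsWithStats(light)
for i in range(1,n):
    if st[i,4]>2000:
        p=np.argwhere(l==i)[:,::-1].astype(float)
        w=np.array([onz(f,q,.025)[:2]*1000 for q in p]).astype(np.float32);print("tray",ce[i],cv2.minAreaRect(w))
w=bot.grab_frame("wrist");print(np.round(w["T_tool_cam"],3),np.round(w["K"]))
```

```text
[309. 142.] 423 [ 0.714 -0.005] axis 86.9 rect [718.  -4.] [63. 49.] skew 0.05
[413. 152.] 333 [ 0.686 -0.243] axis 114.0 rect [ 687. -243.] [50. 52.] skew 0.06
[208. 160.] 339 [0.676 0.227] axis 93.4 rect [679. 231.] [80. 33.] skew 0.23
[518. 218.] 134 [ 0.529 -0.47 ] axis -171.8 rect [ 530. -470.] [100.   7.] skew -0.07
[ 98. 234.] 711 [0.511 0.47 ] axis 70.7 rect [511. 470.] [68. 63.] skew 0.0
[242. 267.] 324 [0.431 0.147] axis -166.9 rect [435. 144.] [79. 32.] skew -0.22
[313. 264.] 414 [ 0.434 -0.008] axis 88.3 rect [431.  -8.] [60. 42.] skew 0.03
[379. 278.] 334 [ 0.4   -0.154] axis 63.1 rect [ 402. -150.] [79. 31.] skew 0.22
[185. 282.] 349 [0.399 0.273] axis 80.8 rect [399. 272.] [51. 51.] skew -0.02
[434. 283.] 359 [ 0.387 -0.276] axis 89.0 rect [ 388. -276.] [49. 54.] skew 0.02
tray [299.32886463  25.40965714] ((993.0939331054688, 9.088592529296875), (397.4875183105469, 130.71070861816406), 88.80333709716797)
tray [306.73855508 173.50590129] ((645.4793701171875, 0.5153732299804688), (163.38919067382812, 192.3857421875), 85.43368530273438)
tray [411.37863385 181.662743  ] ((618.122314453125, -233.84771728515625), (163.75967407226562, 186.0777587890625), 85.96687316894531)
tray [206.89709377 190.50228477] ((605.7428588867188, 224.699951171875), (177.0692138671875, 166.49093627929688), 2.422996997833252)
[[ 0.    -0.949 -0.317  0.081]
 [ 1.     0.001 -0.001  0.   ]
 [ 0.001 -0.317  0.949  0.03 ]
 [ 0.     0.     0.     1.   ]] [[419.   0. 311.]
 [  0. 419. 235.]
 [  0.   0.   1.]]
```

Request:
arm_command --deltas '[[[-2.6, -2.1, 0.9], [0, 0, 0], 8.5], [[-2.6, -2.1, 0.9], [0, 0, 0], 8.5], [[-2.6, -2.1, 0.9], [0, 0, 0], 8.5], [[-2.6, -2.1, 0.9], [0, 0, 0], 8.5], [[-2.6, -2.1, 0.9], [0, 0, 0], 8.5], [[-2.6, -2.1, 0.9], [0, 0, 0], 8.5], [[-2.6, -2.1, 0.9], [0, 0, 0], 8.5], [[-2.6, -2.1, 0.9], [0, 0, 0], 8.5], [[-2.6, -2.1, 0.9], [0, 0, 0], 8.5], [[-2.6, -2.1, 0.9], [0, 0, 0], 8.5], [[-2.6, -2.1, 0.9], [0, 0, 0], 8.5], [[-2.3, -2.3, 0.5], [0, 0, 0], 8.5], [[0, 0, 0], [0, 0, 0], 8.5]]' --newtons 50

```text
clock: 2.3
position: [0.4004, 0.2688, 0.3002]
tool_rot: [-3.14, 0.0, 2.859]
force: [-0.0, 0.9, -0.4]
grip_width: 0.085
finger_force: 0.0
```

```bash
cat >> h.py <<'E'
def look(name,zc,ztop,near,exclude=None):
    """wrist picture; network mark and grey blob outline nearest 'near', in world, at the top-outline height"""
    s=bot.observe();f=bot.grab_frame("wrist")
    for r in bot.mark_of(name,f)[:3]: print(name,round(r["p"],2),np.round(r["at"]),np.round(onz(f,r["at"],zc,s)[:2],4))
    hsv=cv2.cvtColor(f["frame"],cv2.COLOR_RGB2HSV)
    g=((hsv[:,:,1]<75)&(hsv[:,:,2]>50)).astype(np.uint8)
    n,l,st,ce=cv2.connectedComponentsWithStats(g)
    best=None
    for i in range(1,n):
        if st[i,4]<300: continue
        d=np.linalg.norm(onz(f,ce[i],ztop,s)[:2]-near)
        if best is None or d<best[0]: best=(d,i)
    i=best[1];m=(l==i).astype(np.uint8)
    c=cv2.findContours(m,cv2.RETR_EXTERNAL,cv2.CHAIN_APPROX_NONE)[0];c=max(c,key=len)[:,0]
    w=np.array([onz(f,q,ztop,s)[:2] for q in c])*1000
    (bc,bs,ba)=cv2.minAreaRect(w.astype(np.float32))
    print("blob",np.round(ce[i]),st[i,4],"rect",np.round(bc,1),np.round(bs,1),round(ba,1))
    h=cv2.convexHull(w.astype(np.float32))[:,0]
    a=np.radians(np.arange(0,180,1.));ext=np.array([np.ptp(h@[np.cos(t),np.sin(t)]) for t in a])
    mid=lambda t:(max(h@[np.cos(t),np.sin(t)])+min(h@[np.cos(t),np.sin(t)]))/2
    e3=ext[:60]+ext[60:120]+ext[120:]
    k=int(e3.argmin());print("hex flat normals",k,k+60,k+120,ext[[k,k+60,k+120]].round(1))
    return s,f
def go(xy,yaw,z):
    s=bot.observe();p=np.array(s["position"]);M=R.from_euler('xyz',s["tool_rot"]).as_matrix()
    y0=np.arctan2(M[1,0],M[0,0]);dy=(np.radians(yaw)-y0+np.pi)%(2*np.pi)-np.pi
    T=R.from_euler('xyz',[np.pi,0,np.radians(yaw)]).as_matrix()
    rv=R.from_matrix(M.T@T).as_rotvec();d=np.array([*xy,z])-p
    print("t",s["clock"],"at",p.round(4),"yaw",round(np.degrees(y0),1),"q7",round(s["qpos"][6],2),"turn",rv.round(3),"then shift cm",(T.T@d*100).round(2),"| shift in present axes",(M.T@d*100).round(2))
E
python3 - <<'E'
from h import *
s,f=look("nut_a_center",.012,.022,np.array([.399,.272]));save(f,"w1");go((.399,.272),164,.3)
E
```

```text
blob [315. 226.] 4205 rect [397.8 270.9] [56.5 47.2] 8.9
hex flat normals 39 99 159 [48.4 47.2 51.3]
t 2.4 at [0.3989 0.2721 0.3008] yaw 164.1 q7 0.57 turn [ 0.    -0.     0.001] then shift cm [-0.01 -0.01  0.08] | shift in present axes [-0.01 -0.01  0.08]
```

View pics/w1.png

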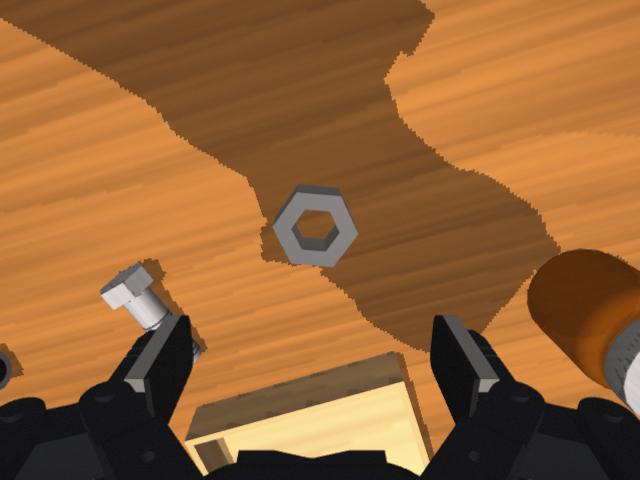

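The nut sits at pixel (315,228), with its corner line tilted 5°, so the flat normals at 39°, 99° and 159° are confirmed. I'll turn to close along 39°.

Run:
```python
from h import *
s=bot.observe();f=bot.grab_frame("wrist");c=onz(f,(315,228.5),.024,s);print(c);go(c[:2],129.3,.175)
```

```text
[0.39673345 0.27512097 0.024     ]
t 2.45 at [0.3985 0.2729 0.3009] yaw 164.1 q7 0.57 turn [ 0.    -0.     0.608] then shift cm [ 0.29  0.   12.59] | shift in present axes [ 0.24  0.16 12.59]
```

Request:
arm_command --deltas '[[[0, 0, 0], [0, 0, 0.122], 7], [[0, 0, 0], [0, 0, 0.122], 7], [[0, 0, 0], [0, 0, 0.122], 7], [[0, 0, 0], [0, 0, 0.122], 7], [[0, 0, 0], [0, 0, 0.12], 7], [[0.1, 0, 2.5], [0, 0, 0], 7], [[0.1, 0, 2.5], [0, 0, 0], 7], [[0.1, 0, 2.5], [0, 0, 0], 7], [[0, 0, 2.5], [0, 0, 0], 7], [[0, 0, 1.6], [0, 0, 0], 7], [[0, 0, 1], [0, 0, 0], 7], [[0, 0, 0], [0, 0, 0], 7], [[0, 0, 0], [0, 0, 0], 4], [[0, 0, 0], [0, 0, 0], 4], [[0, 0, 0], [0, 0, 0], 4], [[0, 0, 0], [0, 0, 0], 4], [[0, 0, 0], [0, 0, 0], 4], [[0, 0, 0], [0, 0, 0], 4]]' --newtons 50

```text
clock: 4.25
position: [0.3968, 0.2751, 0.1757]
tool_rot: [3.14, -0.0, 2.257]
force: [-1.4, 1.2, 5.8]
grip_width: 0.0451
finger_force: 51.0
```

Request:
arm_command --deltas '[[[0, 0, -2.5], [0, 0, 0], 4], [[0, 0, -3.5], [0, 0, 0], 4], [[0, 0, -3.5], [0, 0, 0], 4], [[-3, -0.9, -1.5], [0, 0, 0], 4], [[-3, -0.9, 0], [0, 0, 0], 4], [[-3, -0.9, 0], [0, 0, 0], 4], [[-3, -0.9, 0], [0, 0, 0], 4], [[-3, -0.9, 0], [0, 0, 0], 4], [[-3, -0.9, 0], [0, 0, 0], 4], [[-3, -0.9, 0], [0, 0, 0], 4], [[-3, -0.9, 0], [0, 0, 0], 4], [[-3, -0.9, 0], [0, 0, 0], 4], [[-3, -0.9, 0], [0, 0, 0], 4], [[-3, -0.9, 0], [0, 0, 0], 4], [[-3, -0.9, 0], [0, 0, 0], 4], [[-3, -0.9, 0], [0, 0, 0], 4], [[-3, -0.9, 0], [0, 0, 0], 4], [[-3, -0.9, 0], [0, 0, 0], 4], [[-3, -0.9, 0], [0, 0, 0], 4]]'

```text
clock: 6.15
position: [0.5896, -0.1891, 0.2856]
tool_rot: [3.141, 0.001, 2.257]
force: [0.7, -0.6, -2.9]
grip_width: 0.0448
finger_force: 52.8
```

Request:
arm_command --deltas '[[[0, 0, 0], [0, 0, 0.126], 4], [[0, 0, 0], [0, 0, 0.126], 4], [[0, 0, 0], [0, 0, 0.126], 4], [[0, 0, 0], [0, 0, 0.126], 4], [[0, 0, 0], [0, 0, 0.126], 4], [[0, 0, 0], [0, 0, 0.126], 4], [[0, 0, 0], [0, 0, 0], 4]]'

```text
clock: 6.85
position: [0.5894, -0.1875, 0.2854]
tool_rot: [3.141, 0.0, 1.499]
force: [0.4, 0.6, -1.3]
grip_width: 0.045
finger_force: 52.7
```

Run:
```python
from h import *
s=bot.observe();f=bot.grab_frame("wrist");save(f,"w2")
for r in bot.mark_of("tray_nut",f)[:2]: print(r["p"],r["at"],onz(f,r["at"],0,s))
def px(P):
    T=np.array(f["T_tool_cam"]);M=R.from_euler('xyz',s["tool_rot"]).as_matrix()
    c=T[:3,:3].T@(M.T@(np.array(P)-s["position"])-T[:3,3]);return (f["K"]@(c/c[2]))[:2].round()
a=np.radians(-4);c=np.array([.59,-.229])
for u,v in((-.06,.075),(.06,.075),(.06,-.075),(-.06,-.075)):
    print(u,v,px([*(c+[u*np.cos(a)-v*np.sin(a),u*np.sin(a)+v*np.cos(a)]),.035]))
go((.5925,-.193),86,.182)
```

```text
-0.06 0.075 [205. 189.]
0.06 0.075 [429. 189.]
0.06 -0.075 [409. 416.]
-0.06 -0.075 [224. 417.]
t 6.95 at [ 0.5894 -0.1876  0.2852] yaw 86.2 q7 0.41 turn [0.    0.    0.004] then shift cm [-0.52  0.35 10.32] | shift in present axes [-0.52  0.34 10.32]
```

View pics/w2.png

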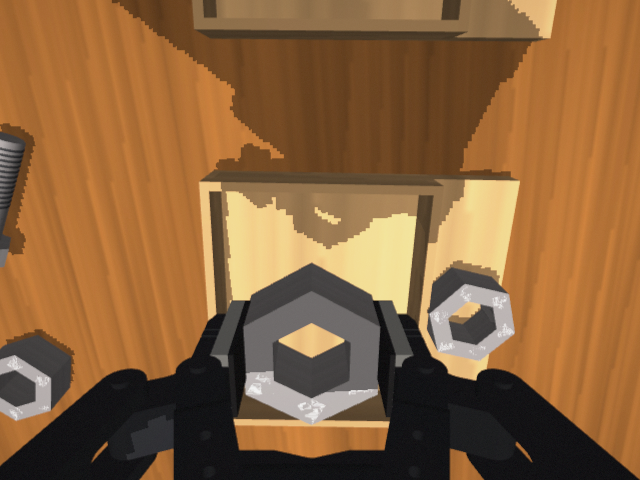

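The nut is held, and the tray's inner rim shows at (210,190) to (432,192), within 3 mm of the prediction. I'll place it now.

Request:
arm_command --deltas '[[[-0.5, 0.5, 1.5], [0, 0, 0], 4], [[0, 0, 2.5], [0, 0, 0], 4], [[0, 0, 2.5], [0, 0, 0], 4], [[0, 0, 2], [0, 0, 0], 4], [[0, 0, 1.2], [0, 0, 0], 4], [[0, 0, 0.6], [0, 0, 0], 4], [[0, 0, 0], [0, 0, 0], 4], [[0, 0, 0], [0, 0, 0], 6.2], [[0, 0, 0], [0, 0, 0], 6.2], [[0, 0, 0], [0, 0, 0], 6.2], [[0, 0, -2], [0, 0, 0], 6.2], [[0, 0, -3], [0, 0, 0], 6.2], [[0, 0, -3], [0, 0, 0], 7], [[0, 0, -3], [0, 0, 0], 7], [[0, 0, -1], [0, 0, 0], 7]]'

```text
clock: 8.45
position: [0.5945, -0.1936, 0.3049]
tool_rot: [3.138, 0.001, 1.501]
force: [0.4, -0.3, -0.1]
grip_width: 0.0704
finger_force: 0.0
```

Run:
```python
from h import *
go((.388,-.276),86,.3)
```

```text
t 8.45 at [ 0.5945 -0.1936  0.3049] yaw 86.0 q7 0.4 turn [ 0.004  0.001 -0.   ] then shift cm [ -9.66 -20.02   0.49] | shift in present axes [ -9.67 -20.02   0.42]
```

Request:
arm_command --deltas '[[[-1.6, -3.3, 0.1], [0, 0, 0], 7], [[-1.6, -3.3, 0.1], [0, 0, 0], 7], [[-1.6, -3.3, 0.1], [0, 0, 0], 7], [[-1.6, -3.3, 0.1], [0, 0, 0], 7], [[-1.6, -3.4, 0], [0, 0, 0], 7], [[-1.6, -3.4, 0], [0, 0, 0], 7], [[0, 0, 0], [0, 0, 0], 7], [[0, 0, 0], [0, 0, 0], 7]]'

```text
clock: 9.25
position: [0.3875, -0.2753, 0.2978]
tool_rot: [3.141, -0.0, 1.5]
force: [-0.1, 0.0, -0.3]
grip_width: 0.0701
finger_force: 0.0
```

Run:
```python
from h import *
s,f=look("nut_b_center",.012,.024,np.array([.388,-.276]));save(f,"w3");go((.388,-.276),86,.3)
np.save("w3.npy",np.array([s,{k:f[k] for k in("K","T_tool_cam")}],dtype=object))
```

```text
blob [311. 231.] 4315 rect [ 388.  -273.7] [57. 46.] 74.2
hex flat normals 44 104 164 [49.5 51.  46. ]
t 9.35 at [ 0.3885 -0.2747  0.2976] yaw 86.0 q7 0.69 turn [0.    0.    0.001] then shift cm [-0.13 -0.04 -0.24] | shift in present axes [-0.13 -0.04 -0.24]
```

View pics/w3.png

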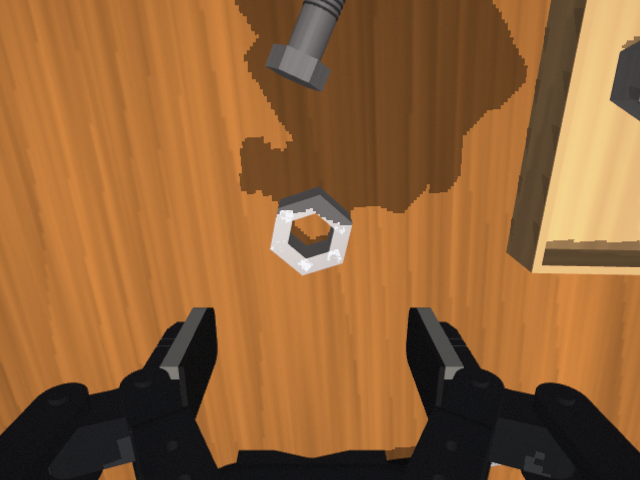

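The second nut's top face is centred at (311,237), and one flat normal is near 164.5°, so I'll use yaw 74.5.

Run:
```python
from h import *
s,f=np.load("w3.npy",allow_pickle=True);c=onz(f,(311,237.5),.024,s);print(c);go(c[:2],74.5,.175)
```

```text
[ 0.38761253 -0.27707857  0.024     ]
t 9.35 at [ 0.3885 -0.2747  0.2976] yaw 86.0 q7 0.69 turn [ 0.    -0.     0.201] then shift cm [-0.25 -0.03 12.26] | shift in present axes [-0.24 -0.08 12.26]
```

Request:
arm_command --deltas '[[[0, 0, 0], [0, 0, 0.1], 7], [[0, 0, 0], [0, 0, 0.1], 7], [[-0.2, 0, 2.5], [0, 0, 0], 7], [[0, 0, 2.5], [0, 0, 0], 7], [[0, 0, 2.5], [0, 0, 0], 7], [[0, 0, 2.5], [0, 0, 0], 7], [[0, 0, 1.5], [0, 0, 0], 7], [[0, 0, 0.8], [0, 0, 0], 7], [[0, 0, 0], [0, 0, 0], 7], [[0, 0, 0], [0, 0, 0], 4], [[0, 0, 0], [0, 0, 0], 4], [[0, 0, 0], [0, 0, 0], 4], [[0, 0, 0], [0, 0, 0], 4], [[0, 0, 0], [0, 0, 0], 4], [[0, 0, 0], [0, 0, 0], 4], [[0, 0, -2.5], [0, 0, 0], 4], [[0, 0, -3.5], [0, 0, 0], 4], [[0, 0, -3.5], [0, 0, 0], 4], [[0, 0, -1.5], [0, 0, -0.1], 4], [[0, 0, 0], [0, 0, -0.1], 4]]'

```text
clock: 11.35
position: [0.3878, -0.277, 0.2874]
tool_rot: [3.138, 0.002, 1.505]
force: [-0.9, -0.6, -4.3]
grip_width: 0.0451
finger_force: 52.9
```

Run:
```python
from h import *
go((.590,-.265),86,.182)
```

```text
t 11.35 at [ 0.3878 -0.277   0.2874] yaw 86.2 q7 0.72 turn [0.004 0.002 0.004] then shift cm [ 2.6  20.09 10.54] | shift in present axes [ 2.54 20.06 10.61]
```

Request:
arm_command --deltas '[[[0.4, 3.3, 0], [0, 0, 0], 4], [[0.4, 3.3, 0], [0, 0, 0], 4], [[0.4, 3.3, 0], [0, 0, 0], 4], [[0.5, 3.4, 0], [0, 0, 0], 4], [[0.5, 3.4, 0], [0, 0, 0], 4], [[0.4, 3.4, 0], [0, 0, 0], 4], [[0, 0, 0], [0, 0, 0], 4], [[0, 0, 2], [0, 0, 0], 4], [[0, 0, 2.5], [0, 0, 0], 4], [[0, 0, 2.5], [0, 0, 0], 4], [[0, 0, 2], [0, 0, 0], 4], [[0, 0, 1], [0, 0, 0], 4], [[0, 0, 0.5], [0, 0, 0], 4], [[0, 0, 0], [0, 0, 0], 4]]'

```text
clock: 12.75
position: [0.5896, -0.2653, 0.181]
tool_rot: [3.141, 0.0, 1.501]
force: [0.1, -0.7, -2.2]
grip_width: 0.0452
finger_force: 53.1
```

Request:
arm_command --deltas '[[[0, 0, 0], [0, 0, 0], 6.2], [[0, 0, 0], [0, 0, 0], 6.2], [[0, 0, 0], [0, 0, 0], 6.2], [[0, 0, -2], [0, 0, 0], 6.2], [[0, 0, -3], [0, 0, 0], 6.2], [[0, 0, -3], [0, 0, 0], 7], [[0, 0, -3], [0, 0, 0], 7], [[0, 0, -1], [0, 0, 0], 7]]'

```text
clock: 13.55
position: [0.59, -0.2655, 0.3029]
tool_rot: [3.138, 0.001, 1.501]
force: [0.0, -0.6, -1.1]
grip_width: 0.0699
finger_force: 0.0
```

Run:
```python
from h import *
go((.402,-.150),63,.3)
```

```text
t 13.55 at [ 0.59   -0.2655  0.3029] yaw 86.0 q7 0.51 turn [0.004 0.    0.401] then shift cm [  1.75 -21.99   0.29] | shift in present axes [ 10.2  -19.57   0.21]
```

Next is bolt B: turn, then translate, then look.

Request:
arm_command --deltas '[[[0, 0, 0], [0, 0, 0.134], 6], [[0, 0, 0], [0, 0, 0.134], 6], [[0, 0, 0], [0, 0, 0.133], 6], [[0.3, -3.1, 0], [0, 0, 0], 6], [[0.3, -3.1, 0], [0, 0, 0], 6], [[0.3, -3.1, 0], [0, 0, 0], 6], [[0.3, -3.1, 0], [0, 0, 0], 6], [[0.2, -3.2, 0.1], [0, 0, 0], 6], [[0.2, -3.2, 0.1], [0, 0, 0], 6], [[0.2, -3.2, 0.1], [0, 0, 0], 6], [[0, 0, 0], [0, 0, 0], 6], [[0, 0, 0], [0, 0, 0], 6]]'

```text
clock: 14.75
position: [0.4017, -0.149, 0.2968]
tool_rot: [3.141, -0.0, 1.1]
force: [-0.3, 0.2, -0.1]
grip_width: 0.0601
finger_force: 0.0
```

Run:
```python
from h import *
s,f=look("bolt_b_center",.013,.012,np.array([.402,-.150]));save(f,"w4");go((.402,-.150),63,.178)
```

```text
bolt_b_center 0.97 [311. 232.] [ 0.4011 -0.15  ]
blob [312. 240.] 4483 rect [ 400.1 -154. ] [86.5 34.8] 63.1
hex flat normals 39 99 159 [85.7 80.1 35.5]
t 14.85 at [ 0.4023 -0.1494  0.2968] yaw 63.0 q7 0.14 turn [0.001 0.    0.   ] then shift cm [-0.06 -0.   11.88] | shift in present axes [-6.000e-02 -1.000e-02  1.188e+01]
```

View pics/w4.png

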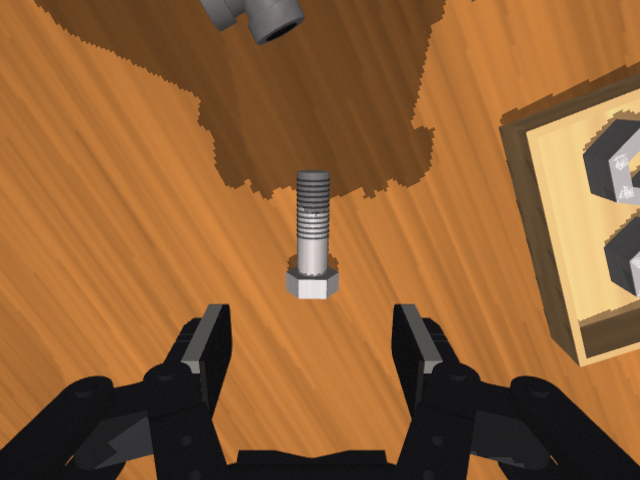

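The bolt lies vertical in the image with its head at the bottom, (313,285), and its centre at (311,232). It is aligned with the fingers, so I'll grip it a little towards the head.

Request:
arm_command --deltas '[[[-0.6, -0.1, 2], [0, 0, 0], 5.5], [[0, 0, 2.5], [0, 0, 0], 5], [[0, 0, 2.5], [0, 0, 0], 5], [[0, 0, 2.5], [0, 0, 0], 5], [[0, 0, 1.6], [0, 0, 0], 5], [[0, 0, 0.8], [0, 0, 0], 5], [[0, 0, 0], [0, 0, 0], 5], [[0, 0, 0], [0, 0, 0], 1.4], [[0, 0, 0], [0, 0, 0], 1.4], [[0, 0, 0], [0, 0, 0], 1.4], [[0, 0, 0], [0, 0, 0], 1.4], [[0, 0, 0], [0, 0, 0], 1.4], [[0, 0, 0], [0, 0, 0], 1.4], [[0, 0, 0], [0, 0, 0], 1.4]]'

```text
clock: 16.25
position: [0.3985, -0.1542, 0.1785]
tool_rot: [3.14, -0.0, 1.1]
force: [0.4, -0.7, 7.0]
grip_width: 0.018
finger_force: 48.6
```

Request:
arm_command --deltas '[[[0, 0, -2.5], [0, 0, 0], 1.4], [[0, 0, -3.5], [0, 0, 0], 1.4], [[0, 0, -3.5], [0, 0, 0], 1.4], [[0, 0, -1.5], [0, 0, 0.133], 1.4], [[0, 0, 0], [0, 0, 0.133], 1.4], [[0, 0, 0], [0, 0, 0.133], 1.4], [[0, 0, 0], [0, 0, 0.133], 1.4], [[0, 0, 0], [0, 0, 0.133], 1.4], [[0, 0, 0], [0, 0, 0.133], 1.4], [[0, 0, 0], [0, 0, 0.133], 1.4], [[0, 0, 0], [0, 0, 0.133], 1.4]]'

```text
clock: 17.35
position: [0.3981, -0.1538, 0.2882]
tool_rot: [-3.141, -0.001, 0.031]
force: [-0.5, 0.8, -1.1]
grip_width: 0.0181
finger_force: 49.6
```

Run:
```python
from h import *
go((.580,.180),2,.29)
```

```text
t 17.35 at [ 0.3981 -0.1538  0.2882] yaw 1.8 q7 -0.59 turn [-0.    -0.001 -0.004] then shift cm [ 19.35 -32.73  -0.18] | shift in present axes [ 19.21 -32.81  -0.15]
```

Request:
arm_command --deltas '[[[1.9, -3.3, 0], [0, 0, 0], 1.4], [[1.9, -3.3, 0], [0, 0, 0], 1.4], [[1.9, -3.3, 0], [0, 0, 0], 1.4], [[1.9, -3.3, 0], [0, 0, 0], 1.4], [[1.9, -3.3, 0], [0, 0, 0], 1.4], [[1.9, -3.3, 0], [0, 0, 0], 1.4], [[1.9, -3.3, 0], [0, 0, 0], 1.4], [[1.9, -3.3, 0], [0, 0, 0], 1.4], [[2, -3.2, 0], [0, 0, 0], 1.4], [[2, -3.2, 0], [0, 0, 0], 1.4], [[0, 0, 0], [0, 0, 0], 1.4], [[0, 0, 0], [0, 0, 0], 1.4]]'

```text
clock: 18.55
position: [0.578, 0.1813, 0.2878]
tool_rot: [3.141, -0.0, 0.037]
force: [-0.2, 0.1, -2.8]
grip_width: 0.0179
finger_force: 49.6
```

Run:
```python
from h import *
s=bot.observe();f=bot.grab_frame("wrist");save(f,"w5")
for r in bot.mark_of("tray_bolt",f)[:2]: print(r["p"],r["at"],onz(f,r["at"],0,s))
def px(P):
    T=np.array(f["T_tool_cam"]);M=R.from_euler('xyz',s["tool_rot"]).as_matrix()
    c=T[:3,:3].T@(M.T@(np.array(P)-s["position"])-T[:3,3]);return (f["K"]@(c/c[2]))[:2].round()
a=np.radians(2);c=np.array([.585,.215])
for u,v in((-.06,.075),(.06,.075),(.06,-.075),(-.06,-.075)):
    print(u,v,px([*(c+[u*np.cos(a)-v*np.sin(a),u*np.sin(a)+v*np.cos(a)]),.035]))
go((.580,.180),2,.184)
```

```text
0.81 [247.4, 222.3] [0.58056875 0.22214975 0.        ]
-0.06 0.075 [131. 327.]
0.06 0.075 [100. 122.]
0.06 -0.075 [392. 123.]
-0.06 -0.075 [379. 328.]
t 18.65 at [0.5778 0.1799 0.288 ] yaw 2.0 q7 -1.29 turn [0. 0. 0.] then shift cm [ 2.20e-01 -1.00e-02  1.04e+01] | shift in present axes [ 2.20e-01 -1.00e-02  1.04e+01]
```

View pics/w5.png

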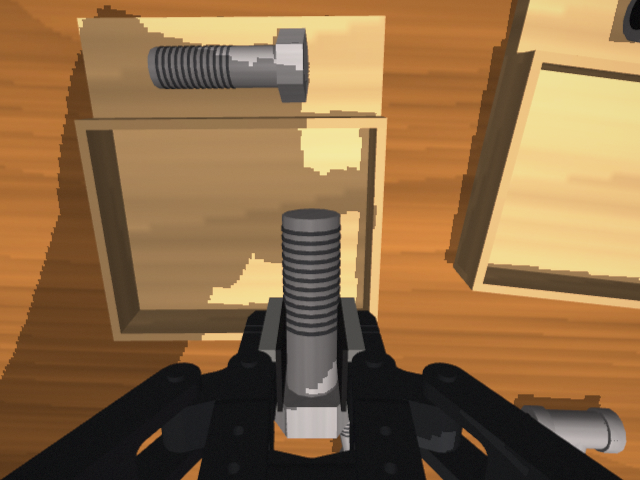

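The tray's inner rim is at (88,129) to (377,126). That is 12 px left of the prediction, so its centre is about (0.582, 0.221), in agreement with the network. I'll shift 5 mm and place.

Request:
arm_command --deltas '[[[0, -0.6, 2], [0, 0, 0], 1.4], [[0, 0, 2.5], [0, 0, 0], 1.4], [[0, 0, 2.5], [0, 0, 0], 1.4], [[0, 0, 2], [0, 0, 0], 1.4], [[0, 0, 0.9], [0, 0, 0], 1.4], [[0, 0, 0.5], [0, 0, 0], 1.4], [[0, 0, 0], [0, 0, 0], 1.4], [[0, 0, 0], [0, 0, 0], 3], [[0, 0, 0], [0, 0, 0], 3], [[0, 0, 0], [0, 0, 0], 3], [[0, 0, -2], [0, 0, 0], 3], [[0, 0, -3], [0, 0, 0], 3], [[0, 0, -3], [0, 0, 0], 4], [[0, 0, -3], [0, 0, 0], 5], [[0, 0, -1], [0, 0, 0], 5]]'

```text
clock: 20.15
position: [0.5785, 0.1865, 0.3066]
tool_rot: [-3.14, -0.003, 0.036]
force: [-1.2, -0.6, -0.6]
grip_width: 0.0501
finger_force: 0.0
```

Run:
```python
from h import *
go((.435,.144),13,.3)
```

```text
t 20.15 at [0.5785 0.1865 0.3066] yaw 2.0 q7 -1.31 turn [-0.001 -0.003 -0.191] then shift cm [-14.94   0.91   0.66] | shift in present axes [-14.49   3.73   0.61]
```

Request:
arm_command --deltas '[[[0, 0, 0], [0, 0, -0.096], 6], [[0, 0, 0], [0, 0, -0.095], 6], [[-3, 0.2, 0.1], [0, 0, 0], 6], [[-3, 0.2, 0.1], [0, 0, 0], 6], [[-3, 0.2, 0.1], [0, 0, 0], 6], [[-3, 0.2, 0.1], [0, 0, 0], 6], [[-3, 0.1, 0.1], [0, 0, 0], 6], [[0, 0, 0], [0, 0, 0], 6], [[0, 0, 0], [0, 0, 0], 6]]'

```text
clock: 21.05
position: [0.4338, 0.1443, 0.2988]
tool_rot: [-3.141, -0.0, 0.227]
force: [-0.3, -1.4, 0.4]
grip_width: 0.0599
finger_force: 0.0
```

Run:
```python
from h import *
s,f=look("bolt_a_center",.013,.012,np.array([.435,.144]));save(f,"w6")
r=bot.mark_of("bolt_a_center",f);c=onz(f,r[0]["at"],.013,s) if r else [.435,.144]
go(c[:2],13,.178)
```

```text
bolt_a_center 0.61 [304. 229.] [0.4328 0.1487]
blob [308. 235.] 4431 rect [430.7 146.3] [86.1 34.5] 14.0
hex flat normals 50 110 170 [79.4 35.4 85.7]
t 21.2 at [0.4345 0.1443 0.2987] yaw 13.0 q7 -1.1 turn [ 0.    -0.001  0.   ] then shift cm [-0.07 -0.47 12.07] | shift in present axes [-0.08 -0.47 12.07]
```

View pics/w6.png

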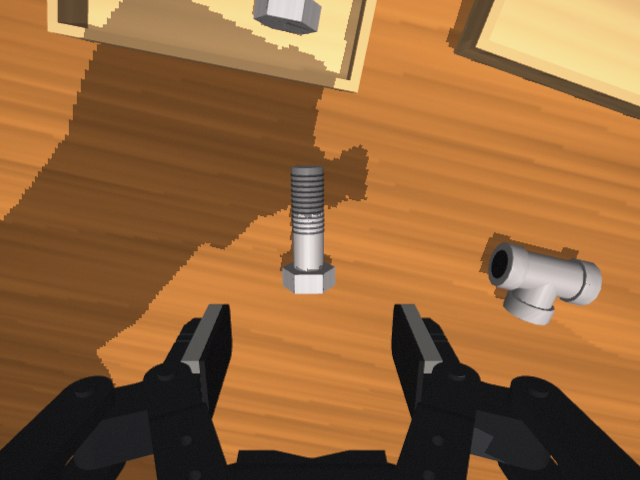

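The bolt stands vertical at column 307, with its head at (309,280). The shift is −0.6 cm along x and −0.3 cm along y, then down.

Request:
arm_command --deltas '[[[-0.6, -0.3, 2], [0, 0, 0], 5.5], [[0, 0, 2.5], [0, 0, 0], 5], [[0, 0, 2.5], [0, 0, 0], 5], [[0, 0, 2.5], [0, 0, 0], 5], [[0, 0, 1.7], [0, 0, 0], 5], [[0, 0, 0.9], [0, 0, 0], 5], [[0, 0, 0], [0, 0, 0], 5], [[0, 0, 0], [0, 0, 0], 1.4], [[0, 0, 0], [0, 0, 0], 1.4], [[0, 0, 0], [0, 0, 0], 1.4], [[0, 0, 0], [0, 0, 0], 1.4], [[0, 0, 0], [0, 0, 0], 1.4], [[0, 0, 0], [0, 0, 0], 1.4], [[0, 0, 0], [0, 0, 0], 1.4]]'

```text
clock: 22.6
position: [0.4276, 0.1459, 0.1785]
tool_rot: [-3.141, -0.001, 0.227]
force: [-0.4, 0.2, 6.8]
grip_width: 0.018
finger_force: 48.6
```

Request:
arm_command --deltas '[[[0, 0, -2.5], [0, 0, 0], 1.4], [[0, 0, -3.5], [0, 0, 0], 1.4], [[0, 0, -3.5], [0, 0, 0], 1.4], [[0, 0, -1.5], [0, 0, 0.1], 1.4], [[0, 0, 0], [0, 0, 0.1], 1.4], [[0, 0, 0], [0, 0, 0], 1.4]]'

```text
clock: 23.2
position: [0.4272, 0.1461, 0.2883]
tool_rot: [-3.141, -0.001, 0.026]
force: [-0.2, -0.1, -1.0]
grip_width: 0.0178
finger_force: 49.7
```

Run:
```python
from h import *
go((.576,.257),1.5,.184)
```

```text
t 23.2 at [0.4272 0.1461 0.2883] yaw 1.5 q7 -1.23 turn [-0.001 -0.001 -0.   ] then shift cm [ 15.17 -10.7   10.43] | shift in present axes [ 15.15 -10.7   10.46]
```

Request:
arm_command --deltas '[[[3, -2.1, 0], [0, 0, 0], 1.4], [[3, -2.1, 0], [0, 0, 0], 1.4], [[3, -2.1, 0], [0, 0, 0], 1.4], [[3, -2.2, 0], [0, 0, 0], 1.4], [[3.1, -2.2, 0], [0, 0, 0], 1.4], [[0, 0, 0], [0, 0, 0], 1.4], [[0, 0, 2], [0, 0, 0], 1.4], [[0, 0, 2.5], [0, 0, 0], 1.4], [[0, 0, 2.5], [0, 0, 0], 1.4], [[0, 0, 2], [0, 0, 0], 1.4], [[0, 0, 0.9], [0, 0, 0], 1.4], [[0, 0, 0.5], [0, 0, 0], 1.4], [[0, 0, 0], [0, 0, 0], 1.4]]'

```text
clock: 24.5
position: [0.5755, 0.2564, 0.1841]
tool_rot: [-3.142, -0.0, 0.028]
force: [0.6, 0.1, -2.3]
grip_width: 0.0183
finger_force: 49.8
```

Request:
arm_command --deltas '[[[0, 0, 0], [0, 0, 0], 3], [[0, 0, 0], [0, 0, 0], 3], [[0, 0, 0], [0, 0, 0], 3], [[0, 0, -2], [0, 0, 0], 3], [[0, 0, -3], [0, 0, 0], 3], [[0, 0, -3], [0, 0, 0], 4], [[0, 0, -3], [0, 0, 0], 5], [[0, 0, -1], [0, 0, 0], 5]]'

```text
clock: 25.3
position: [0.576, 0.2564, 0.308]
tool_rot: [-3.14, -0.004, 0.026]
force: [0.4, -0.4, 0.2]
grip_width: 0.0499
finger_force: 0.0
```

Run:
```python
from h import *
go((.431,-.008),88,.3)
```

```text
t 25.3 at [0.576  0.2564 0.308 ] yaw 1.5 q7 -1.43 turn [ 1.00e-03 -4.00e-03 -1.51e+00] then shift cm [-26.93 -13.56   0.8 ] | shift in present axes [-15.19  26.05   0.7 ]
```

Request:
arm_command --deltas '[[[0, 0, 0], [0, 0, -0.137], 7], [[0, 0, 0], [0, 0, -0.137], 7], [[0, 0, 0], [0, 0, -0.137], 7], [[0, 0, 0], [0, 0, -0.137], 7], [[0, 0, 0], [0, 0, -0.137], 7], [[0, 0, 0], [0, 0, -0.137], 7], [[0, 0, 0], [0, 0, -0.137], 7], [[0, 0, 0], [0, 0, -0.137], 7], [[0, 0, 0], [0, 0, -0.137], 7], [[0, 0, 0], [0, 0, -0.137], 7], [[0, 0, 0], [0, 0, -0.14], 7]]'

```text
clock: 26.4
position: [0.5754, 0.2564, 0.3044]
tool_rot: [3.141, 0.0, 1.542]
force: [0.3, -0.1, -0.2]
grip_width: 0.0698
finger_force: 0.0
```

Request:
arm_command --deltas '[[[-2.7, -1.4, 0], [0, 0, 0], 7], [[-2.7, -1.4, 0], [0, 0, 0], 7], [[-2.7, -1.4, 0], [0, 0, 0], 7], [[-2.7, -1.4, 0], [0, 0, 0], 7], [[-2.7, -1.4, 0], [0, 0, 0], 7], [[-2.7, -1.3, 0], [0, 0, 0], 7], [[-2.7, -1.3, 0], [0, 0, 0], 7], [[-2.7, -1.3, 0.2], [0, 0, 0], 7], [[-2.7, -1.3, 0.3], [0, 0, 0], 7], [[-2.7, -1.3, 0.3], [0, 0, 0], 7], [[0, 0, 0], [0, 0, 0], 7], [[0, 0, 0], [0, 0, 0], 7]]'

```text
clock: 27.6
position: [0.4313, -0.009, 0.2962]
tool_rot: [3.141, -0.0, 1.535]
force: [0.4, 0.2, -0.2]
grip_width: 0.0702
finger_force: 0.0
```

Run:
```python
from h import *
s,f=look("tee_center",.015,.015,np.array([.431,-.008]));save(f,"w7")
r=bot.mark_of("tee_center",f);c=onz(f,r[0]["at"],.015,s) if r else [.431,-.008]
go(c[:2],88,.177)
```

```text
tee_center 0.69 [310. 233.] [ 0.4307 -0.0101]
blob [315. 234.] 5405 rect [430.7 -12.1] [68.8 45.8] 89.5
hex flat normals 59 119 179 [67.7 68.3 46. ]
t 27.75 at [ 0.4317 -0.0079  0.2959] yaw 88.1 q7 0.22 turn [ 0.    -0.     0.002] then shift cm [-0.22 -0.09 11.89] | shift in present axes [-0.23 -0.1  11.89]
```

View pics/w7.png

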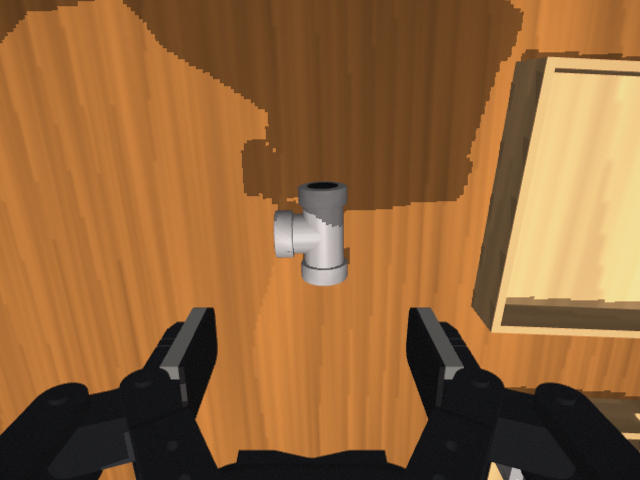

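The tee is aligned, with its branch to the left at row 234, so I'll grip it.

Request:
arm_command --deltas '[[[-0.2, -0.1, 2], [0, 0, 0], 7], [[0, 0, 2.5], [0, 0, 0], 7], [[0, 0, 2.5], [0, 0, 0], 7], [[0, 0, 2.5], [0, 0, 0], 7], [[0, 0, 1.6], [0, 0, 0], 7], [[0, 0, 0.8], [0, 0, 0], 7], [[0, 0, 0], [0, 0, 0], 7], [[0, 0, 0], [0, 0, 0], 3.6], [[0, 0, 0], [0, 0, 0], 3.6], [[0, 0, 0], [0, 0, 0], 3.6], [[0, 0, 0], [0, 0, 0], 3.6], [[0, 0, 0], [0, 0, 0], 3.6], [[0, 0, 0], [0, 0, 0], 3.6]]'

```text
clock: 29.05
position: [0.4305, -0.0104, 0.1777]
tool_rot: [3.14, -0.0, 1.537]
force: [-2.1, 0.3, 11.2]
grip_width: 0.0414
finger_force: 48.8
```

Request:
arm_command --deltas '[[[0, 0, -2.5], [0, 0, 0], 3.6], [[0, 0, -3.5], [0, 0, 0], 3.6], [[0, 0, -3.5], [0, 0, 0], 3.6], [[0, 3, -1.5], [0, 0, 0], 3.6], [[0, 3, 0], [0, 0, 0], 3.6], [[0, 3, 0], [0, 0, 0], 3.6], [[0, 3, 0], [0, 0, 0], 3.6], [[0, 3, 0], [0, 0, 0], 3.6], [[0, 3, 0], [0, 0, 0], 3.6], [[0, 0, 0], [0, 0, 0.05], 3.6], [[0, 0, 0], [0, 0, 0], 3.6]]'

```text
clock: 30.15
position: [0.6102, -0.0166, 0.287]
tool_rot: [3.141, 0.0, 1.486]
force: [-0.7, 0.7, -1.0]
grip_width: 0.0409
finger_force: 51.8
```

Run:
```python
from h import *
s=bot.observe();f=bot.grab_frame("wrist");save(f,"w8")
for r in bot.mark_of("tray_tee",f)[:2]: print(r["p"],r["at"],onz(f,r["at"],0,s))
def px(P):
    T=np.array(f["T_tool_cam"]);M=R.from_euler('xyz',s["tool_rot"]).as_matrix()
    c=T[:3,:3].T@(M.T@(np.array(P)-s["position"])-T[:3,3]);return (f["K"]@(c/c[2]))[:2].round()
a=np.radians(-4.6);c=np.array([.614,.004])
for u,v in((-.06,.075),(.06,.075),(.06,-.075),(-.06,-.075)):
    print(u,v,px([*(c+[u*np.cos(a)-v*np.sin(a),u*np.sin(a)+v*np.cos(a)]),.035]))
go((.614,.004),85.4,.183)
```

```text
0.62 [315.7, 198.7] [0.61494601 0.0024411  0.        ]
-0.06 0.075 [192.  64.]
0.06 0.075 [437.  63.]
0.06 -0.075 [414. 331.]
-0.06 -0.075 [215. 331.]
t 30.25 at [ 0.6097 -0.0165  0.287 ] yaw 85.3 q7 0.21 turn [-0.     0.    -0.002] then shift cm [ 2.08  0.27 10.4 ] | shift in present axes [ 2.08  0.26 10.4 ]
```

View pics/w8.png

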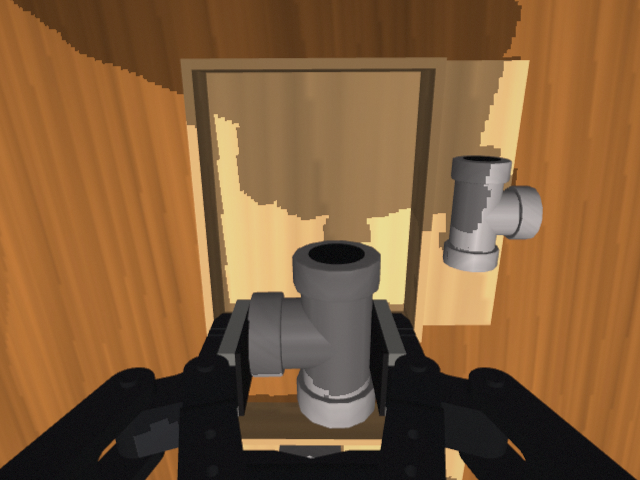

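The rim at (192,70) to (437,70) matches the prediction to within 4 mm, and the tee is held level. I'll place it.

Request:
arm_command --deltas '[[[1.7, 0.3, 1], [0, 0, 0], 3.6], [[0, 0, 2.5], [0, 0, 0], 3.6], [[0, 0, 2.5], [0, 0, 0], 3.6], [[0, 0, 2.5], [0, 0, 0], 3.6], [[0, 0, 1.3], [0, 0, 0], 3.6], [[0, 0, 0.6], [0, 0, 0], 3.6], [[0, 0, 0], [0, 0, 0], 3.6], [[0, 0, 0], [0, 0, 0], 5.6], [[0, 0, 0], [0, 0, 0], 5.6], [[0, 0, 0], [0, 0, 0], 5.6], [[0, 0, -2], [0, 0, 0], 5.6], [[0, 0, -3], [0, 0, 0], 6], [[0, 0, -3.5], [0, 0, 0], 6], [[0, 0, -3.5], [0, 0, 0], 6], [[0, 0, -4], [0, 0, 0], 6], [[0, 0, -4], [0, 0, 0], 6], [[0, 0, 0], [0, 0, 0], 6]]'

```text
clock: 31.95
position: [0.6154, -0.0005, 0.3881]
tool_rot: [3.134, -0.002, 1.487]
force: [0.6, -0.2, -1.1]
grip_width: 0.0601
finger_force: 0.0
```

Run:
```python
from h import *
f=bot.grab_frame("scene");a=f["frame"][120:440,60:520];cv2.imwrite("pics/end.png",cv2.resize(a[:,:,::-1],None,fx=1.7,fy=1.7))
f=bot.grab_frame("wrist");save(f,"w9")
```

```text
(no output)
```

View pics/end.png

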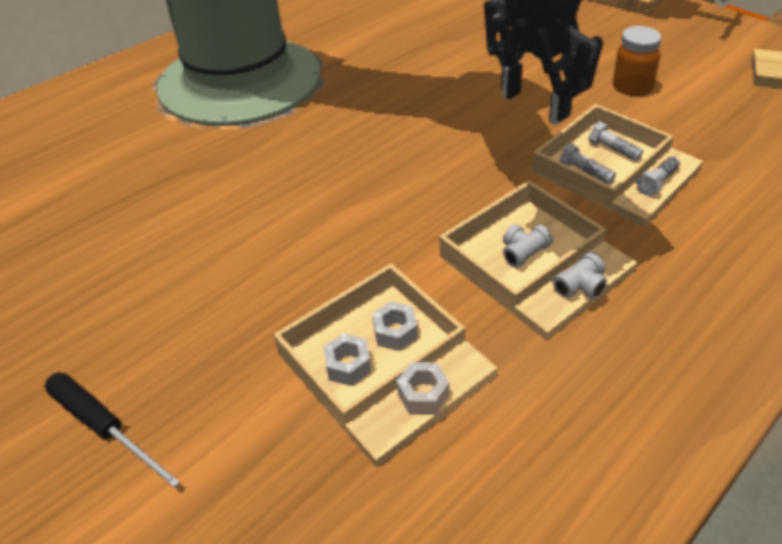

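View pics/w9.png

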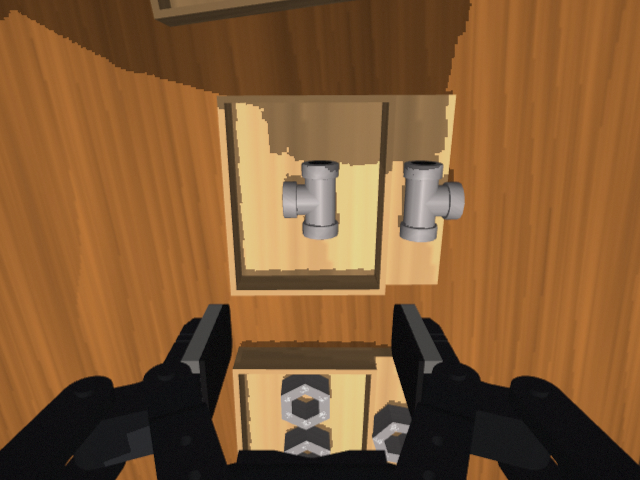

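All five pieces lie flat in their trays: nuts at (347,358) and (396,325), the tee at (527,243), and bolts at (588,163) and (617,142). The jar and screwdriver look untouched, and the gripper is clear.

```bash
python3 -c "
from workcell import bot
print(bot.job_done())"
```

```text
the job is handed in; nothing more can be done
None
```

The job is handed in at about 32 s: the last images showed both bolts, both nuts and the tee lying flat in their matching trays, with the jar and screwdriver left where they were.

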